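Catch the rolling sample rack, show it to the code reader and ease it to the end stop

ROBOT

A 6-joint arm with a two-finger parallel gripper is mounted at the origin on the work surface. World frame = base frame: x ahead of the robot, y to its left, z up, the work surface at z = 0. Lengths are in m, angles in rad, forces in N, time in s.
With the tool pointing down it reaches from about 0.3 to 0.875 m from the base axis. Payload 6.4 kg.
Tool frame: the origin (TCP) lies at the very end of the fingers, on their centre line; the grasp point (between the pads) lies 19 mm behind it (robot.pinch_z is the distance from the TCP to the grasp point, in m); z points along the fingers, y is the line along which they close (so a half turn about z gives the same grasp; the last joint's range is limited). The gripper opens to 88 mm and grips with 3 to 60 N. Pads are 18 mm wide; open, the fingers measure 123 mm over their backs; the gripper's body (75 mm by 187 mm) begins 45 mm behind the grasp point.
Start: joints at [-0.206, 0.181, 1.607, -0, 1.354, -0.206], TCP at [0.575, 0, 0.239] pointing down, gripper open.
Joint ranges: [-2.99, 2.99], [-0.89, 2.07], [0.3, 2.58], [-1.14, 4.28], [0, 2.63], [-3.12, 3.12]. Speed limits (rad/s): [2.57, 2.57, 3.01, 3.14, 3.14, 3.14].

INTERFACE

Orientations are given as a unit quaternion [x, y, z, w].
In Python, from plant import robot gives the robot as it stands.
- The arm moves only by the tool apply_moves, never from a script. Its argument "series" is a list of rows, each a list of 7 numbers: the shift along the tool's x, y, z in mm, then the turn, a rotation vector about the tool's x, y, z in degrees, then the finger opening in mm, from 0 to 88.1. A call has 1 to 20 rows; each row shifts and turns the commanded pose from where the row before left it, along the tool's axes as they then stand; what a row does not reach is not made up. A row lasts 1/12 s, in which the tool goes at most 41.7 mm and 7.16 degrees, less where a joint would pass 70% of its speed; a pose out of reach is approached as far as the arm can. A call with a gripper value outside its range is refused whole. The fingers move at their own pace and stop on an object; the grip force is fixed at half the most. Time passes only in rows, so rows that do not move let the fingers close. It gives the time, the measured TCP pose, the force, the opening and the grip force at its end, in the units of the state.
- robot.get_obs(): the state, without advancing time (a new reading comes with each control period).
- robot.camera(name): name is "scene" or "side" or "wrist"; returns a dict with "frame" (420x560x3 uint8, red, green, blue), "K" (3x3 intrinsics, pixels), "D" ([k1, k2, p1, p2, k3] as OpenCV has them; the pictures are not rectified), "position" and "attitude" of the camera in the world. Camera axes: x right, y down, z forward; pixel columns grow to the right and rows downward; lengths in m; the calibration is good to about 2 mm. A picture is of the moment at which its call begins. There is no depth.
- robot.finish_job(): hands the job in; it is judged then, once.
The state is a dict: "clock": time; "q": joint angles; "dq": joint speeds; "joint_efforts": joint torques, N m; "position": TCP position; "ee_rot": TCP orientation; "contact_force": force on the tool from outside, world axes, zero at the start; "moment": the same for the moment, N m; "opening": finger opening in m; "grip_force": force on a finger pad.
Only numpy, scipy, OpenCV 4.12 (cv2) and the standard library are available. Lean on these libraries where they do the work, as an engineer would, in place of code of your own. Each camera call takes 0.05 s, during which the arm holds its last target. There are 200 camera calls.

TASK

Send the next sample rack down the gravity feed lane: press the red release paddle, let the rack carriage roll out from under the wire guard, and catch it softly with the fingers on its sprung blue push plate, moving along with it and slowing it down rather than stopping it dead, for the vials must not be jolted. Bring it to rest with its code label in front of the code reader and keep it still there for three seconds, then ease it down onto the end buffers without a bump, let go and take the hand away. Leave the beaker and the flask where they stand.

Things in the scene. Friction and masses are not known exactly. Their poses are not given: they have to be found in the camera images.
- lane: Fixed gravity feed lane, two aluminium channel rails, 124 mm wide, 820 mm long. Origin on the bench under its centre line; z up, y along it to its HIGH end, x across, away from the robot. 'Bed frame' below: this frame raised 75 mm (to the rail surface) and turned +0.038 rad about x (the slope; y = 'along', z = 'above the rails'). Rail lips stand 14 mm above the rails.
- travel (a joint): How far the carriage has rolled down, m: 0 at the stop finger, 0.500 label centred at the reader (reads within 15 mm), 0.620 at the end buffers. The free push plate's face is at along = 0.256 - travel. Rolling drag 0.95 N per m/s plus 0.02 N: let go, it passes travel 0.3 after about 1.3 to 2 s at 0.18 to 0.3 m/s, and does not stop by itself before the buffers.
- carriage: Rack carriage, captive on the rails, not to be lifted: chassis 100 mm wide, 150 mm long on four wheels, white rack with eight vials (tops 91 mm above the rails), white code label on its far (+x) side at its middle. Nominal mass 0.75 kg (hidden: 0.5 to 1.05). Origin on the rail surface under its middle, axes as the bed frame.
- spring (a joint): How far the blue push plate is pressed in against its springs, towards the carriage, m: 0 free, hard stop at 0.014; over 0.010 is a jolt. About 130 N/m and 2 N per m/s. Holding the carriage still on the slope presses it in 2 to 3 mm; running onto a hand that stands still, over 10 mm.
- push_face (a point): Middle of the push plate's downhill (-y) face, where the fingers meet it. The plate is 96 mm wide across the lane, 6 mm thick and spans 46 to 105 mm above the rails; this point is 76 mm above the rails, on the centre line.
- shaft (a joint): Turn of the release shaft along the lane's near side, rad: 0 with its red stop finger in front of the carriage (start); at about 0.4 the finger has swung clear; end of stroke 0.75. It stays where it is left.
- paddle_top (a point): Middle of the upper face of the red release paddle (40 x 56 mm), on the near (-x) side of the lane at along = -0.10, 121 mm from the centre line. Its shaft runs 75 mm from the centre line, level with the rails. The paddle starts tilted up 0.35 rad; pressing it straight down by 20 to 30 mm, about 2 N, lets the carriage go.
- guard_end (a point): Middle of the lower end, upper side, of the steel wire guard over the upper lane: at along = +0.05, 129 mm above the rails. Six 4 mm rods 25 mm apart on three hoops, 136 mm wide, run from here 410 mm uphill; fingers cannot reach in. Downhill of it the lane is open from above.
- reader_window (a point): Centre of the code reader's red window, looking across the lane from the far (+x) side: x = 85 mm, along = -0.14, 45 mm above the rails. The reader is a black box 40 x 70 mm, its top 62 mm above the rails.
- buffers (a point): Midpoint between the faces of the two rubber end buffers, at along = -0.338, 27 mm above the rails. They and the end beam behind them reach only 38 mm above the rails, below the push plate: fingertips at 45 mm or more above the rails pass over them.
- beaker: Glass beaker, 72 mm across, 90 mm tall, near the lane's upper part on the robot's side. Origin: middle of its foot. Leave alone.
- flask: Small volumetric flask with white stopper, 62 mm across, 140 mm tall, standing to the right on the robot's side. Origin: middle of its foot. Leave alone.

How it is judged:
On the way, in this order (a step that is already met when the one before it is completed fails the run):
1. the carriage has been let go and rolls down the lane (value of joint travel above 0.05 m), for 0.1 s.
2. the carriage stands still with its label in front of the code reader (value of joint travel between 0.485 and 0.515 m and velocity of joint travel between -0.025 and 0.025 m/s), for 2 s.
At the end, for the whole second after the job is handed in: the carriage rests against the end buffers (within 10 mm of the end of its travel), still, its push plate no longer pressed in, and the hand is off it (value of joint travel above 0.61 m and linear speed of carriage below 0.01 m/s and value of joint spring below 0.003 m and contact force between the fingers and carriage below 0.05 N); the robot touches nothing.
It fails at once if the hand knocks or jolts the carriage: its sprung push plate is driven in by more than 10 mm (value of joint spring above 0.01 m).
It fails at once if the fingers press on the rack or the chassis instead of the push plate (contact force between the fingers and carriage_c0 above 2 N or contact force between the fingers and carriage_c1 above 2 N or contact force between the fingers and carriage_c2 above 2 N or contact force between the fingers and carriage_c3 above 2 N).
It fails at once if the carriage bumps onto the end buffers: still faster than 0.1 m/s over the last 15 mm (value of joint travel above 0.605 m and velocity of joint travel above 0.1 m/s).
It fails at once if the beaker or the flask is shifted by more than 20 mm (distance of any of beaker, flask from where it was at the start of the episode above 0.02 m).
It also fails if it takes over 51 s, if anything falls off the work surface, if the arm or the gripper's body presses on something with over 40 N, if the wrist force passes 120 N, or if a joint passes its speed limit or range.

## Working session

There is one attempt and no reset: what is moved stays moved. The work goes in short steps, Python scripts to look and compute and a tool call to move; the robot and the scene stay as the last step left them, time stands still between calls to the robot, and variables do not carry over. Pictures are saved under pics/ and viewed, at most 10 in all, crops included, and the job is handed in when it is done.

Besides the shell and the picture viewer there is one more tool, called after "Call:" in YAML: its name, and indented under it one key for each argument. apply_moves: Moves the arm, as the interface text tells. Its arguments: {"type":"object","properties":{"series":{"type":"array","items":{"type":"array","items":{"type":"number"}}}},"required":["series"]}

```bash
ls; mkdir -p pics
python3 - <<'E'
from plant import robot
import cv2,numpy as np
ims=[]
for n in ["scene","side"]:
    c=robot.camera(n); cv2.imwrite(f"pics/{n}0.png",c["frame"][:,:,::-1]); np.savez(f"pics/{n}0.npz",**c)
    print(n,c["K"],c["D"],c["position"],c["attitude"])
print(robot.get_obs())
E
```

```text
pics
scene [[397.71801358   0.         284.70089063]
 [  0.         397.71801358 203.27503152]
 [  0.           0.           1.        ]] [-0.11661222  0.          0.          0.          0.        ] [1.35687389 0.60109888 0.86861043] [ 0.43295907  0.77787381 -0.39656525 -0.22404192]
side [[463.84846685   0.         277.73538518]
 [  0.         463.84846685 212.3661221 ]
 [  0.           0.           1.        ]] [-0.06091966  0.          0.          0.          0.        ] [0.44238911 0.94094454 1.19630162] [-0.04432595  0.93842963 -0.34203954  0.01984914]
{'clock': 0.1, 'q': array([-2.06282582e-01,  1.81462204e-01,  1.60787044e+00, -1.95826366e-05,
        1.35379678e+00, -2.06258460e-01]), 'dq': array([-0.00015411, -0.0001012 , -0.00242466,  0.00113718, -0.0022027 ,
       -0.00221607]), 'joint_efforts': array([ 1.29169843e-03, -4.34824562e+01, -3.42694116e+01,  7.03934091e-02,
        3.40874540e-02,  2.31206508e-05]), 'position': array([5.74533963e-01, 1.18957714e-04, 2.37920944e-01]), 'ee_rot': array([ 7.07113605e-01,  7.07099540e-01, -4.28534216e-04, -6.37861023e-04]), 'contact_force': array([-0.01359605,  0.3935372 , -0.19313901]), 'moment': array([-0.01573499,  0.0073169 , -0.04147904]), 'grip_force': 0.0, 'opening': 0.08825902997910189}
```

View pics/scene0.png

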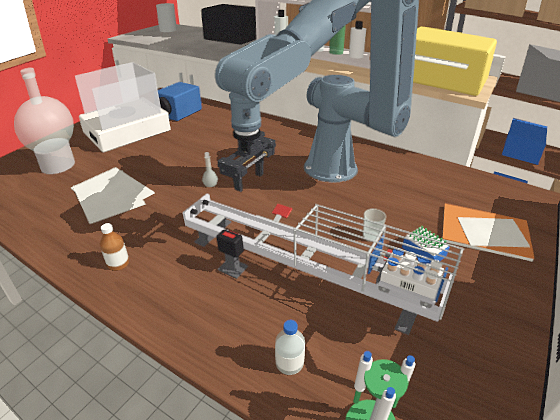

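View pics/side0.png

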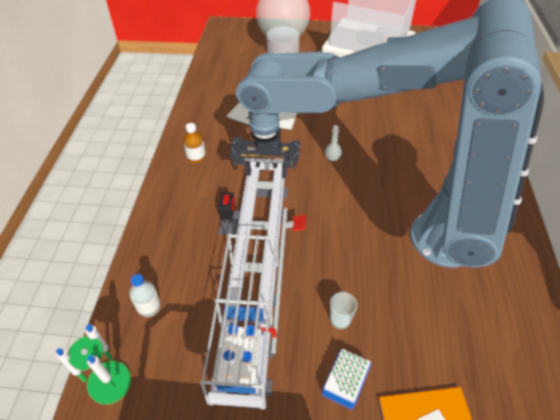

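Scene view: the lane's low end is at about (190,215) and its high end at (445,300). The red paddle is at (283,211), the reader at (230,240), the beaker at (374,222) and the flask at (209,175). Side view: paddle (300,223), reader window (226,199), blue push plate (244,313), red finger (268,331). Next I'll measure the red blobs and enlarge the lane.

```bash
cat > h.py <<'E'
import cv2,numpy as np
from scipy.spatial.transform import Rotation as R
def ray(c,uv):
    n=cv2.undistortPoints(np.array([[uv]],float),c["K"],c["D"])[0,0]
    d=R.from_quat(c["attitude"]).apply([n[0],n[1],1]); return c["position"],d/np.linalg.norm(d)
def tri(c1,u1,c2,u2):
    p,d=ray(c1,u1);q,e=ray(c2,u2)
    s=np.linalg.lstsq(np.c_[d,-e],q-p,rcond=None)[0]
    a,b=p+s[0]*d,q+s[1]*e; return (a+b)/2,np.linalg.norm(a-b)
def onz(c,uv,z):
    p,d=ray(c,uv); return p+d*(z-p[2])/d[2]
def proj(c,P):
    r=R.from_quat(c["attitude"]).inv(); 
    return cv2.projectPoints(r.apply(np.atleast_2d(P)-c["position"]),np.zeros(3),np.zeros(3),c["K"],c["D"])[0][:,0]
def mask(f,col):
    h=cv2.cvtColor(f,cv2.COLOR_RGB2HSV);H,S,V=cv2.split(h)
    return (((H<8)|(H>172))&(S>170)&(V>90) if col=="red" else (H>95)&(H<125)&(S>140)&(V>70)).astype(np.uint8)
def blobs(f,col,box,amin=8):
    m=mask(f,col);n,_,st,ce=cv2.connectedComponentsWithStats(m)
    return [(ce[i].round(1).tolist(),st[i].tolist()) for i in range(1,n) if st[i,4]>=amin and box[0]<ce[i][0]<box[2] and box[1]<ce[i][1]<box[3]]
E
python3 - <<'E'
from h import *
C={n:dict(np.load(f"pics/{n}0.npz")) for n in ["scene","side"]}
bx={"scene":(170,180,480,340),"side":(190,150,330,410)}
for n in C:
    for col in ["red","blue"]:
        for b in blobs(C[n]["frame"],col,bx[n]): print(n,col,b)
f=C["scene"]["frame"][185:325,175:470,::-1]; cv2.imwrite("pics/cs.png",cv2.resize(f,None,fx=2.7,fy=2.7,interpolation=2))
f=cv2.rotate(C["side"]["frame"][145:410,195:365,::-1],0); cv2.imwrite("pics/cd.png",cv2.resize(f,None,fx=3,fy=3,interpolation=2))
E
```

```text
scene red ([281.7, 210.4], [273, 204, 19, 14, 113])
scene red ([228.2, 234.6], [222, 232, 13, 6, 41])
scene red ([389.4, 250.3], [388, 249, 4, 3, 9])
scene blue ([381.2, 240.3], [380, 239, 3, 4, 9])
scene blue ([409.0, 242.4], [403, 239, 15, 8, 41])
scene blue ([378.8, 246.2], [376, 244, 6, 5, 21])
scene blue ([421.8, 252.7], [402, 245, 41, 16, 148])
scene blue ([397.4, 252.0], [393, 249, 11, 6, 40])
scene blue ([376.0, 252.4], [372, 250, 8, 6, 26])
scene blue ([443.1, 252.9], [439, 251, 8, 5, 26])
scene blue ([371.6, 262.8], [368, 256, 10, 18, 66])
scene blue ([423.0, 259.8], [417, 256, 14, 7, 50])
scene blue ([393.6, 259.2], [390, 258, 8, 4, 19])
scene blue ([392.0, 263.6], [388, 262, 9, 4, 20])
scene blue ([419.3, 267.6], [415, 266, 9, 4, 16])
scene blue ([417.5, 272.0], [414, 270, 9, 4, 17])
scene blue ([444.4, 274.8], [444, 273, 2, 5, 9])
scene blue ([439.4, 289.3], [436, 279, 8, 22, 41])
scene blue ([290.1, 327.1], [284, 320, 13, 15, 160])
side red ([225.5, 198.9], [223, 194, 6, 11, 53])
side red ([232.9, 203.4], [231, 197, 4, 14, 36])
side red ([299.2, 222.4], [292, 214, 15, 18, 215])
side red ([272.2, 331.3], [269, 328, 7, 8, 34])
side blue ([230.7, 312.1], [228, 307, 7, 11, 56])
side blue ([241.3, 313.3], [238, 307, 7, 13, 70])
side blue ([252.0, 313.7], [249, 308, 7, 13, 71])
side blue ([260.7, 315.5], [260, 310, 3, 11, 23])
side blue ([230.1, 328.4], [228, 324, 5, 9, 26])
side blue ([250.0, 329.6], [247, 325, 7, 10, 60])
side blue ([226.0, 354.8], [224, 351, 5, 8, 26])
side blue ([246.9, 356.1], [244, 352, 7, 9, 58])
side blue ([236.2, 389.4], [218, 387, 36, 6, 169])
```

View pics/cs.png

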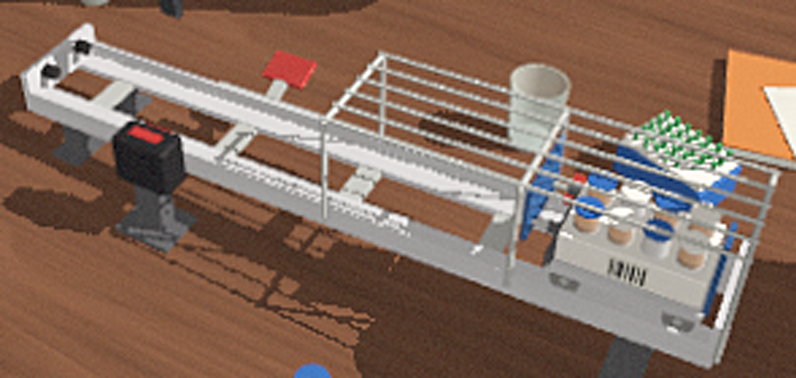

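View pics/cd.png

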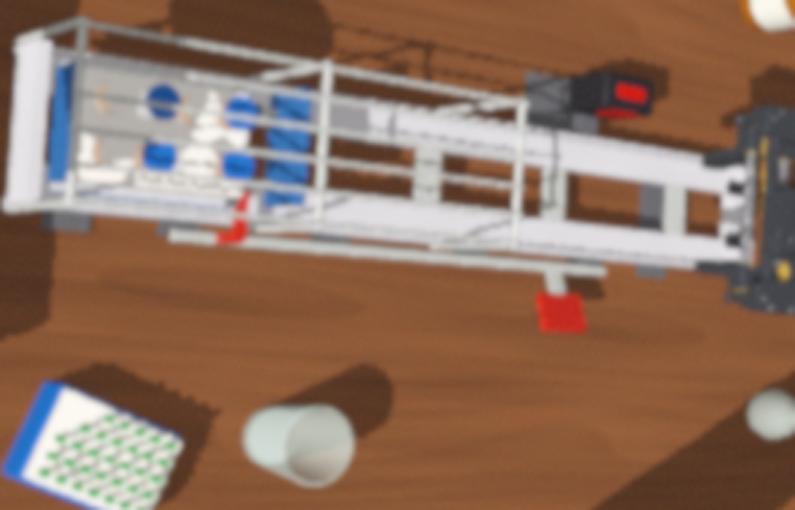

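Crops: in the scene view the guard's lower hoop has its top corners at about (316.5,205.7) on the near side and (295.4,230.2) on the far side. The paddle is clear of everything and the buffers are at the left end. In the side view the push plate is centred at about (246,313), and the gripper hides the low end. Now I'll triangulate and fit the lane frame.

```bash
cat > fit.py <<'E'
from h import *
C={n:dict(np.load(f"pics/{n}0.npz")) for n in ["scene","side"]}
S,D=C["scene"],C["side"]
sc=lambda x,y:(175+x/2.7,185+y/2.7); sd=lambda x,y:(195+y/3,410-x/3)
def b2l(p): # bed->lane
    return R.from_rotvec([.038,0,0]).apply(p)+[0,0,.075]
E
cat > a.py <<'E'
from fit import *
pts={"paddle":(tri(S,(281.7,210.4),D,(299.2,222.4)),(-.121,-.10,.016)),
"ind":(tri(S,(228.2,234.6),D,(225.5,198.9)),(.105,-.14,.062)),
"guardF":(tri(S,sc(325,122),D,sd(522,102)),(.064,.05,.129)),
"stop":(tri(S,(389.4,250.3),D,(272.2,331.3)),None),
"gH":(tri(S,sc(382,56),D,sd(517,190)),(-.064,.05,.129)),
"gend":(tri(S,sc(775,175),D,sd(82,22)),None),
}
for k,(t,m) in pts.items(): print(k,t[0].round(4),"gap",round(t[1],4), None if m is None else b2l(m).round(4))
K=[k for k in ("paddle","ind","guardF")]
A=np.array([b2l(pts[k][1]) for k in K]);B=np.array([pts[k][0][0] for k in K])
a=A[:,:2]-A[:,:2].mean(0);b=B[:,:2]-B[:,:2].mean(0)
yaw=np.arctan2((a[:,0]*b[:,1]-a[:,1]*b[:,0]).sum(),(a*b).sum())
print("yaw",yaw)
r=R.from_rotvec([0,0,yaw]);t=B.mean(0)-r.apply(A.mean(0)); print(t,(r.apply(A)+t-B).round(4).tolist())
for q in [(-.048,.256,.105),(.048,.256,.105),(0,.256,.076),(-.064,.05,.129),(.064,.05,.129),(.064,.46,.129),(-.064,.46,.129),(-.062,-.36,.014),(.062,-.36,.014),(.062,.46,.014),(-.04,-.338,.027),(.04,-.338,.027)]:
    w=r.apply(b2l(q))+t
    for n in C:
        u=proj(C[n],w)[0]; 
        f=C[n]["frame"]; cv2.circle(f,tuple(np.round(u*8).astype(int).tolist()),12,(0,255,0),-1,16,3)
f=np.hstack([cv2.resize(S["frame"][185:325,175:470],None,fx=1.6,fy=1.6)]);cv2.imwrite("pics/o1.png",cv2.resize(S["frame"][185:325,175:470,::-1],None,fx=2.7,fy=2.7,interpolation=2))
f=cv2.rotate(D["frame"][145:410,195:365,::-1],0); f2=cv2.resize(f,None,fx=2,fy=2,interpolation=2)
f1=cv2.resize(S["frame"][185:325,175:470,::-1],None,fx=1.8,fy=1.8,interpolation=2)
o=np.zeros((600,540,3),np.uint8);o[:252,:531]=f1;o[255:595,:530]=f2;cv2.imwrite("pics/o1.png",o)
E
python3 a.py
```

```text
paddle [0.4709 0.0477 0.0868] gap 0.0014 [-0.121  -0.1005  0.0872]
ind [0.7017 0.0118 0.1322] gap 0.0006 [ 0.105  -0.1423  0.1316]
guardF [0.6532 0.2035 0.1998] gap 0.0023 [0.064  0.0451 0.2058]
stop [0.513  0.4285 0.1238] gap 0.0041 None
gH [0.5694 0.2222 0.2321] gap 0.0036 [-0.064   0.0451  0.2058]
gend [0.6251 0.618  0.2919] gap 0.0287 None
yaw 0.03413884667792217
[ 0.59036396  0.15299185 -0.0019522 ] [[0.002, 0.0007, -0.0015], [-0.0016, 0.0026, -0.0025], [-0.0004, -0.0033, 0.004]]
```

View pics/o1.png

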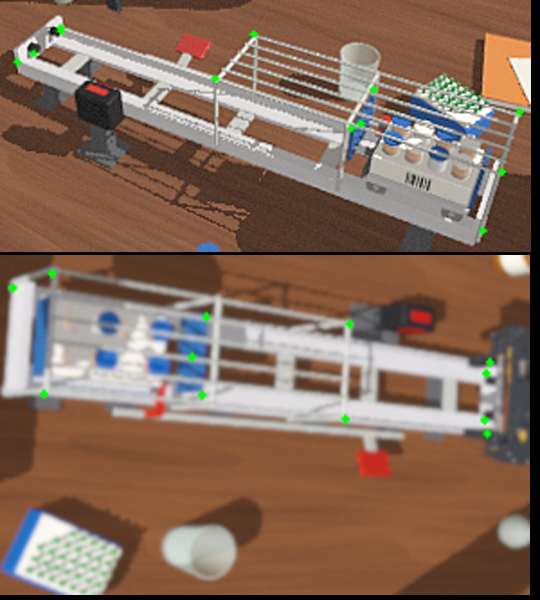

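The projected points fall on the lane's features within 2–4 mm, so the frame holds: origin (0.590, 0.153), yaw 0.034. Next: locate the beaker and flask, and set up a travel tracker.

```bash
cat > track.py <<'E'
from h import *
T=np.array([.5904,.1530,-.002]);RL=R.from_rotvec([0,0,.0341])
RB=RL*R.from_rotvec([.038,0,0]);OB=T+[0,0,.075]
def bed(w): return RB.inv().apply(np.asarray(w)-OB)
def travel(c):
    v,u=np.nonzero(mask(c["frame"],"blue"))
    n=cv2.undistortPoints(np.c_[u,v].astype(float)[:,None],c["K"],c["D"])[:,0]
    d=RB.inv().apply(R.from_quat(c["attitude"]).apply(np.c_[n,np.ones(len(n))]));p=bed(c["position"])
    P=p+d*((.105-p[2])/d[:,2])[:,None]
    a=P[(abs(P[:,0])<.04)&(P[:,1]<.34)&(P[:,1]>-.45),1]
    return .256-np.percentile(a,4) if len(a)>20 else None
def look(names=("side","scene")):
    from plant import robot
    for n in names:
        t=robot.get_obs()["clock"];c=robot.camera(n);print(n,round(t,3),travel(c))
    return c
E
python3 - <<'E'
from fit import *; from track import *
print([travel(c) for c in (D,S)])
for n,a,b in [("flask base",(209,183),(333,153)),("flask top",(207,154),(336,128)),("beaker top",(374,212),(344,299)),]:
    t=tri(S,a,D,b);print(n,t[0].round(3),t[1].round(3))
E
```

```text
[np.float64(-0.002412756839043295), np.float64(-0.0025471687145453004)]
flask base [ 0.368 -0.365 -0.001] 0.008
flask top [ 0.368 -0.355  0.133] 0.002
beaker top [0.334 0.312 0.1  ] 0.006
```

Call:
apply_moves:
  series:
    - [0,0,0,0,0,-1.95,0]
    - [10,-20,14,0,0,0,0]
    - [10,-20,14,0,0,0,0]
    - [10,-20,20,0,0,0,0]
    - [10,-20,25,0,0,0,0]
    - [11,-21,25,0,0,0,0]
    - [0,0,25,0,0,0,0]
    - [0,0,0,0,0,0,0]
    - [0,0,0,0,0,0,0]

```text
clock: 0.85
position: [0.4715, 0.0477, 0.1151]
ee_rot: [0.695, 0.719, -0.001, -0.001]
contact_force: [-0.2, 0.3, 1.3]
opening: 0.0297
grip_force: 0.0
```

Call:
apply_moves:
  series:
    - [0,0,5,0,0,0,0]
    - [0,0,5,0,0,0,0]
    - [0,0,5,0,0,0,0]
    - [0,0,12,0,0,0,0]
    - [0,0,12,0,0,0,0]
    - [0,0,12,0,0,0,0]
    - [0,0,0,0,0,0,0]
    - [0,0,-40,0,0,0,0]
    - [10,25,-27,0,0,0,0]
    - [16,36,0,0,0,0,0]
    - [16,36,0,0,0,0,0]
    - [16,25,0,0,0,0,0]

```text
clock: 1.85
position: [0.5961, 0.1101, 0.134]
ee_rot: [0.695, 0.719, 0.002, 0.002]
contact_force: [-0.2, -0.3, 0.6]
opening: 0.0002
grip_force: 0.0
```

Run:
```python
from track import *
look(("side","scene")); from plant import robot; o=robot.get_obs();print(o["position"],o["opening"],bed(o["position"]))
```

```text
side 1.85 0.05031375723022055
scene 1.9 0.05826162339872615
[0.59603298 0.11134057 0.13287766] 0.0005778781825103461 [ 0.0042094  -0.03952226  0.06142349]
```

Call:
apply_moves:
  series:
    - [0,0,0,0,0,0,0]
    - [0,0,0,0,0,0,0]

```text
clock: 2.12
position: [0.5915, 0.1094, 0.1316]
ee_rot: [0.695, 0.719, -0.001, -0.0]
contact_force: [0.8, -0.2, -0.5]
opening: 0.0005
grip_force: 0.0
```

Run:
```python
from track import *
look(("side","scene"))
```

```text
side 2.117 0.0993772500559347
scene 2.167 0.11127720076161576
```

Call:
apply_moves:
  series:
    - [0,0,0,0,0,0,0]

```text
clock: 2.3
position: [0.5916, 0.1091, 0.1319]
ee_rot: [0.695, 0.719, -0.0, -0.0]
contact_force: [-0.5, 0.6, -1.1]
opening: 0.0004
grip_force: 0.0
```

```bash
cat > plan.py <<'E'
from track import *
from scipy.optimize import least_squares
from scipy.integrate import solve_ivp
obs=[(1.85,.0503),(1.9,.0583),(2.117,.0994),(2.167,.1113)]
from plant import robot
for n in ("side","scene"):
    t=robot.get_obs()["clock"];obs.append((t,travel(robot.camera(n))))
print(obs[-2:])
t,x=np.array(obs).T;x=x+.0025
def sim(p,te):
    f=lambda t,y:[y[1],9.81*.038-(.95*y[1]+.02)/p[2]]
    return solve_ivp(f,(1.85,te[-1]),[p[0],p[1]],t_eval=te,rtol=1e-7).y
r=least_squares(lambda p:np.r_[(sim(p,t)[0]-x)/.002,(p[2]-.75)/.2],[.053,.13,.75],bounds=([0,0,.4],[.2,.5,1.2]))
print(r.x,(sim(r.x,t)[0]-x).round(4))
t0=robot.get_obs()["clock"]
te=t0+np.arange(0,12)/12
s=sim(r.x,te)
for a,b,c in zip(te,*s):print(round(a,3),b.round(4),c.round(3))
E
python3 plan.py
```

```text
[(2.3, np.float64(0.1410279022616391)), (2.35, np.float64(0.1538287108158799))]
[0.05212134 0.17139956 0.88400719] [-0.0007  0.0001  0.0014  0.0001  0.0001 -0.001 ]
2.4 0.1672 0.24
2.483 0.1875 0.248
2.567 0.2085 0.254
2.65 0.2299 0.26
2.733 0.2519 0.266
2.817 0.2742 0.271
2.9 0.297 0.276
2.983 0.3202 0.28
3.067 0.3437 0.284
3.15 0.3675 0.288
3.233 0.3916 0.291
3.317 0.416 0.294
```

Call:
apply_moves:
  series:
    - [0,0,0,0,0,0,0]
    - [0,0,0,0,0,0,0]

```text
clock: 2.57
position: [0.5922, 0.1094, 0.1319]
ee_rot: [0.695, 0.719, 0.0, 0.0]
contact_force: [-0.0, 0.6, -0.1]
opening: 0.0002
grip_force: 0.0
```

```bash
sed -i 's/(2.167,.1113)\]/(2.167,.1113),(2.3,.141),(2.35,.1538)]/' plan.py; python3 plan.py; python3 -c "
from track import *;from plant import robot
print(bed(robot.get_obs()['position']))"
```

```text
[(2.5667, np.float64(0.20800860546350075)), (2.6167, np.float64(0.22508608658203558))]
[0.05217716 0.16539369 1.01535061] [-0.0006 -0.0001  0.001  -0.0001  0.0006 -0.0001  0.0014 -0.0021]
2.667 0.2393 0.279
2.75 0.2629 0.286
2.833 0.287 0.293
2.917 0.3117 0.299
3.0 0.3369 0.305
3.083 0.3625 0.311
3.167 0.3886 0.316
3.25 0.4151 0.32
3.333 0.4419 0.324
3.417 0.4692 0.328
3.5 0.4967 0.332
3.583 0.5245 0.335
[ 0.00036808 -0.04120732  0.06041599]
```

Call:
apply_moves:
  series:
    - [-4,0,0,0,0,0,0]
    - [-11,0,0,0,0,0,0]
    - [-17,0,0,0,0,0,0]
    - [-22,0,0,0,0,0,0]

```text
clock: 3.0
position: [0.594, 0.0553, 0.1316]
ee_rot: [0.694, 0.72, -0.0, -0.0]
contact_force: [-0.8, -0.5, -0.5]
opening: 0.0007
grip_force: 0.2
```

```bash
python3 -c "
from track import *;from plant import robot
o=robot.get_obs();b=bed(o['position']);print(o['clock'],b,.256-b[1]-.009,o['contact_force'])"
```

```text
3.0 [ 0.00022674 -0.09551653  0.06230467] 0.3425165319964142 [-0.75354705 -0.53737521 -0.5460919 ]
```

Call:
apply_moves:
  series:
    - [-23,0,0,0,0,0,0]
    - [-22.5,0,0,0,0,0,0]
    - [-22,0,0,0,0,0,0]
    - [-20.8,0,0,0,0,0,0]
    - [-19.2,0,0,0,0,0,0]
    - [-17.5,0,0,0,0,0,0]
    - [-15.8,0,0,0,0,0,0]
    - [-14.1,0,0,0,0,0,0]
    - [-12.4,0,0,0,0,0,0]
    - [-10.8,0,0,0,0,0,0]
    - [-9.2,0,0,0,0,0,0]
    - [-7.6,0,0,0,0,0,0]
    - [-6.1,0,0,0,0,0,0]
    - [-4.7,0,0,0,0,0,0]
    - [-3.4,0,0,0,0,0,0]
    - [-2.3,0,0,0,0,0,0]
    - [-1.3,0,0,0,0,0,0]
    - [-0.6,0,0,0,0,0,0]

```text
clock: 4.5
position: [0.6014, -0.1574, 0.1317]
ee_rot: [0.695, 0.719, 0.0, -0.0]
contact_force: [0.7, 0.2, -1.1]
opening: 0.0004
grip_force: 0.2
```

Run:
```python
from track import *;from plant import robot
c=look();c=robot.camera("scene");cv2.imwrite("pics/c1.png",c["frame"][150:310,150:430,::-1].repeat(2,0).repeat(2,1))
o=robot.get_obs();b=bed(o['position']);print(o['clock'],b,.256-b[1]-.009,o['contact_force'])
```

```text
side 4.5 0.5492254107985939
scene 4.55 0.5470292297887357
4.65 [ 0.00043943 -0.3079324   0.07048236] 0.5549323976377477 [-0.04423441 -0.49452709 -1.32682217]
```

View pics/c1.png

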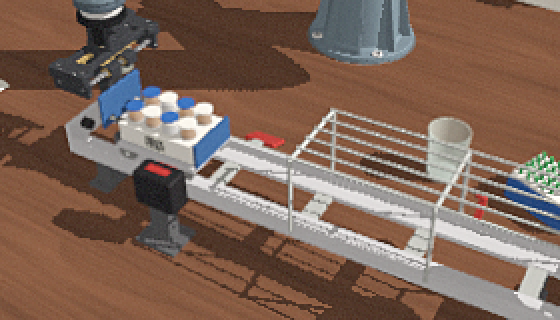

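The picture shows the carriage caught, with its blue plate against the fingers at (120,95) and the vials in order, about 53 mm past the reader. I'll push it back uphill gently.

Call:
apply_moves:
  series:
    - [0.5,0,0,0,0,0,0]
    - [1.5,0,0,0,0,0,0]
    - [3,0,0,0,0,0,0]
    - [4,0,0,0,0,0,0]
    - [5,0,0,0,0,0,0]
    - [5.5,0,0,0,0,0,0]
    - [6,0,0,0,0,0,0]
    - [6,0,0,0,0,0,0]
    - [5.5,0,0,0,0,0,0]
    - [5,0,0,0,0,0,0]
    - [4,0,0,0,0,0,0]
    - [3,0,0,0,0,0,0]
    - [2,0,0,0,0,0,0]
    - [1.2,0,0,0,0,0,0]
    - [0.6,0,0,0,0,0,0]
    - [0.2,0,0,0,0,0,0]
    - [0,0,0,0,0,0,0]
    - [0,0,0,0,0,0,0]

```text
clock: 6.15
position: [0.5996, -0.1047, 0.1317]
ee_rot: [0.695, 0.719, -0.0, 0.0]
contact_force: [0.2, -0.6, 0.8]
opening: 0.0004
grip_force: 0.2
```

Run:
```python
from track import *;from plant import robot
c=look();np.savez("pics/c2.npz",**c);w=OB+RB.apply([[.052,-.14,.045],[.085,-.14,.045],[.05,-.14+.075,.02],[.05,-.14-.075,.02],[.0,-.241,.105]])
print(proj(c,w))
f=c["frame"].copy()
for u in proj(c,w): cv2.circle(f,tuple(np.round(u*8).astype(int).tolist()),8,(0,255,0),-1,16,3)
cv2.imwrite("pics/c2.png",cv2.resize(f[190:270,180:290,::-1],None,fx=6,fy=6,interpolation=2))
o=robot.get_obs();b=bed(o['position']);print(o['clock'],b,.256-b[1]-.009)
```

```text
side 6.15 0.49554907426615075
scene 6.2 0.49574710090850055
[[240.38901271 229.66092324]
 [233.93509775 235.88985244]
 [262.51507258 243.38538572]
 [221.70059078 228.55907238]
 [221.50764453 195.66516683]]
6.25 [ 0.00039324 -0.25545057  0.06846837] 0.502450572449176
```

View pics/c2.png

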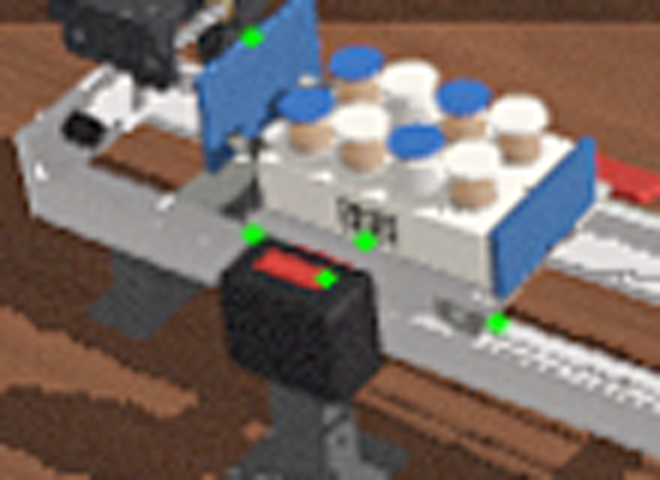

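The label's bars at (365,220) sit on the projected reader axis, so travel is about 0.501. Hold there for more than 3 s.

Call:
apply_moves:
  series:
    - [0,0,0,0,0,0,0]
    - [0,0,0,0,0,0,0]
    - [0,0,0,0,0,0,0]
    - [0,0,0,0,0,0,0]
    - [0,0,0,0,0,0,0]
    - [0,0,0,0,0,0,0]
    - [0,0,0,0,0,0,0]
    - [0,0,0,0,0,0,0]
    - [0,0,0,0,0,0,0]
    - [0,0,0,0,0,0,0]
    - [0,0,0,0,0,0,0]
    - [0,0,0,0,0,0,0]
    - [0,0,0,0,0,0,0]
    - [0,0,0,0,0,0,0]
    - [0,0,0,0,0,0,0]
    - [0,0,0,0,0,0,0]
    - [0,0,0,0,0,0,0]
    - [0,0,0,0,0,0,0]
    - [0,0,0,0,0,0,0]
    - [0,0,0,0,0,0,0]

```text
clock: 7.92
position: [0.5996, -0.1045, 0.1317]
ee_rot: [0.695, 0.719, -0.0, -0.0]
contact_force: [0.8, -0.5, 1.1]
opening: 0.0006
grip_force: 0.2
```

Call:
apply_moves:
  series:
    - [0,0,0,0,0,0,0]
    - [0,0,0,0,0,0,0]
    - [0,0,0,0,0,0,0]
    - [0,0,0,0,0,0,0]
    - [0,0,0,0,0,0,0]
    - [0,0,0,0,0,0,0]
    - [0,0,0,0,0,0,0]
    - [0,0,0,0,0,0,0]
    - [0,0,0,0,0,0,0]
    - [0,0,0,0,0,0,0]
    - [0,0,0,0,0,0,0]
    - [0,0,0,0,0,0,0]
    - [0,0,0,0,0,0,0]
    - [0,0,0,0,0,0,0]
    - [0,0,0,0,0,0,0]
    - [0,0,0,0,0,0,0]
    - [0,0,0,0,0,0,0]
    - [0,0,0,0,0,0,0]
    - [0,0,0,0,0,0,0]
    - [0,0,0,0,0,0,0]

```text
clock: 9.58
position: [0.5996, -0.1045, 0.1317]
ee_rot: [0.695, 0.719, -0.0, 0.0]
contact_force: [-0.6, -0.5, 1.3]
opening: 0.0007
grip_force: 0.2
```

```bash
python3 -c "
from track import *
look()"
```

```text
side 9.583 0.4952036212649622
scene 9.633 0.49636291066463667
```

Call:
apply_moves:
  series:
    - [-1,0,0,0,0,0,0]
    - [-2,0,0,0,0,0,0]
    - [-3,0,0,0,0,0,0]
    - [-4,0,0,0,0,0,0]
    - [-5,0,0,0,0,0,0]
    - [-6,0,0,0,0,0,0]
    - [-6,0,0,0,0,0,0]
    - [-6,0,0,0,0,0,0]
    - [-6,0,0,0,0,0,0]
    - [-6,0,0,0,0,0,0]
    - [-6,0,0,0,0,0,0]
    - [-6,0,0,0,0,0,0]
    - [-6,0,0,0,0,0,0]
    - [-6,0,0,0,0,0,0]
    - [-6,0,0,0,0,0,0]
    - [-6,0,0,0,0,0,0]
    - [-5,0,0,0,0,0,0]
    - [-4.5,0,0,0,0,0,0]
    - [-4,0,0,0,0,0,0]
    - [-3,0,0,0,0,0,0]

```text
clock: 11.35
position: [0.6029, -0.2025, 0.1317]
ee_rot: [0.695, 0.719, -0.0, 0.0]
contact_force: [-0.1, -0.2, -0.2]
opening: 0.0004
grip_force: 0.2
```

Call:
apply_moves:
  series:
    - [-2.5,0,0,0,0,0,0]
    - [-2.5,0,0,0,0,0,0]
    - [-2.5,0,0,0,0,0,0]
    - [-2.5,0,0,0,0,0,0]
    - [-2.5,0,0,0,0,0,0]
    - [-2.5,0,0,0,0,0,0]
    - [-2.5,0,0,0,0,0,0]
    - [-2.5,0,0,0,0,0,0]
    - [-2.5,0,0,0,0,0,0]
    - [-2.5,0,0,0,0,0,0]
    - [-2.5,0,0,0,0,0,0]
    - [-2.5,0,0,0,0,0,0]
    - [-2.5,0,0,0,0,0,0]
    - [-2.5,0,0,0,0,0,0]

```text
clock: 12.52
position: [0.6041, -0.2372, 0.1317]
ee_rot: [0.695, 0.719, -0.0, -0.0]
contact_force: [-0.3, -0.1, 0.5]
opening: 0.0003
grip_force: 0.0
```

```bash
python3 -c "
from track import *
look()
from plant import robot
print(bed(robot.get_obs()['position']))"
```

```text
side 12.517 0.6161196134886902
scene 12.567 0.6170384824301158
[ 3.85137841e-04 -3.88096314e-01  7.35240105e-02]
```

Travel is about 0.619, so the carriage is on the buffers and the hand is about 15 mm clear. Retreat: a little further downhill, then up.

Call:
apply_moves:
  series:
    - [-8,0,0,0,0,0,0]
    - [-10,0,0,0,0,0,0]
    - [-8,0,-8,0,0,0,0]
    - [0,0,-20,0,0,0,0]
    - [0,0,-30,0,0,0,0]
    - [0,0,-30,0,0,0,0]
    - [0,0,-20,0,0,0,0]
    - [0,0,-10,0,0,0,0]
    - [0,0,0,0,0,0,0]
    - [0,0,0,0,0,0,0]
    - [0,0,0,0,0,0,0]
    - [0,0,0,0,0,0,0]
    - [0,0,0,0,0,0,0]

```text
clock: 13.7
position: [0.6043, -0.2625, 0.2478]
ee_rot: [0.695, 0.719, -0.0, -0.002]
contact_force: [-0.9, -0.5, 0.1]
opening: 0.0006
grip_force: 0.0
```

```bash
python3 -c "
from track import *
c=look()
from plant import robot
print(robot.get_obs()['position'])
cv2.imwrite('pics/end.png',c['frame'][:,:,::-1])"
```

```text
side 13.7 0.6144810031057848
scene 13.75 0.6156715489938512
[ 0.60460381 -0.26265322  0.24846765]
```

View pics/end.png

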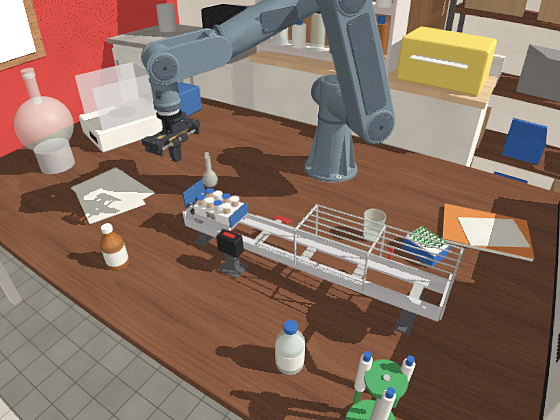

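The picture shows the carriage at the low end (215,208), the hand clear at (172,135), and the flask (209,175) and beaker (374,222) where they were.

```bash
python3 -c "
from track import *
look()
from plant import robot
print(robot.finish_job())"
```

```text
side 13.8 0.6142856189662885
scene 13.85 0.6156480338470738
the job is handed in; nothing more can be done
None
```

The job is handed in: I caught the carriage softly, held it still at the reader (travel about 0.50 m) for over 3 s and eased it onto the buffers with the hand clear; the catch stopped about 53 mm past the reader, so I pushed it back gently first, and no verdict was returned.

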